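Hold the camera flange over the microscope port

ROBOT

A 7-joint arm with a two-finger parallel gripper is mounted at the origin on the work surface. World frame = base frame: x ahead of the robot, y to its left, z up, the work surface at z = 0. Lengths are in m, angles in rad, forces in N, time in s.
With the tool pointing down it reaches from about 0.425 to 0.925 m from the base axis. Payload 6.8 kg.
Tool frame: the origin (TCP) lies on the front face of the gripper's body, between the roots of the fingers; the fingertips stand 73 mm ahead of it and the grasp point (between the pads) lies 54 mm ahead of it; z points along the fingers, y is the direction in which the jaws open and shut (so a half turn about z gives the same grasp; the last joint's range is limited). The gripper opens to 85 mm and grips with 20 to 120 N. Pads are 22 mm wide; open, the fingers measure 114 mm over their backs; the gripper's body (76 mm by 85 mm) begins 54 mm behind the grasp point. The pads swing forward as they close: fully open they stand 13 mm farther back than shut.
Start: joints at [-1.23, 0.477, 0.022, 1.555, -0.011, 1.109, -0.083], TCP at [0.293, 0.608, 0.304] pointing down, gripper open.
Joint ranges: [-2.96, 2.96], [-0.34, 2.1], [-1.41, 1.46], [0.24, 2.44], [-1.37, 4.51], [0.17, 1.92], [-2.96, 2.96]. Speed limits (rad/s): [2.39, 2.39, 3.14, 3.14, 3.14, 3.14, 3.14].

INTERFACE

Orientations are given as a rotation vector (axis times angle).
In Python, from bench import * gives the robot as it stands.
- The arm moves only by the tool jog_arm, never from a script. Its argument "plan" is a list of rows, each a list of 2 entries, a list of its own where there are three numbers: the shift along the world's x, y, z in cm, then the turn about the world's z in rad. In form: [[[tx, ty, tz], twist], ...]. A call has 1 to 12 rows; each row shifts and turns the commanded pose from where the row before left it; what a row does not reach is not made up. A row lasts 1/10 s, in which the tool goes at most 50 mm and 8.59 degrees, less where a joint would pass 70% of its speed; a pose out of reach is approached as far as the arm can. A call is refused whole if a number of a shift passes 5 or a number of a turn 0.15, either way. A call with a gripper value outside its range is refused whole. "hand" is the finger opening in cm, from 0 to 8.54, set as the call begins (left out, the last holds). The fingers move at their own pace and stop on an object; "grip_force" is the grip in N (left out, the last holds). Time passes only in rows, so rows that do not move let the fingers close. It gives the time, the measured TCP pose, the force and the opening at its end, in the units of the state.
- get_obs(): the state, without advancing time (a new reading comes with each control period).
- grab_frame(name): name is "side" or "top"; returns the picture (480x640x3 uint8, red, green, blue); there is no depth.
- get_calibration(name): a dict with "intrinsics" (3x3 intrinsics, pixels), "xyz" and "orientation" of the camera in the world. Camera axes: x right, y down, z forward; pixel columns grow to the right and rows downward; lengths in m; the calibration is good to about 2 mm. A picture is of the moment at which its call begins. get_calibration takes no time and is no camera call.
- hand_in(): hands the job in, once; it reports no verdict.
The state is a dict: "clock": time; "joints": joint angles; "qvel": joint speeds; "tau": joint torques, N m; "tcp_pos": TCP position; "orientation": TCP orientation; "contact_force": force on the tool from outside, world axes, zero at the start; "moment": the same for the moment, N m; "grip_width": finger opening in m.
Only numpy, scipy, OpenCV 4.12 (cv2) and the standard library are available. Lean on these libraries where they do the work, as an engineer would, in place of code of your own. Each camera call takes 0.05 s, during which the arm holds its last target. There are 200 camera calls.

TASK

Lift the bent-sheet guard off the camera port of the microscope head and hang it astride the rail, letting go of it there. Then take the camera flange from the tray and hold it level over the port, hovering about a centimetre above the port's seat without ever touching the head, with its four holes lined up over the four threaded holes so that I can slip the gasket in and drop the screws through. Finish while still holding it there, keep still, and leave everything else on the bench where it is.

Things in the scene. Friction and masses are not known exactly. Their poses are not given: they have to be found in the camera images.
- module: Microscope illuminator head standing on the bench, fixed: a white body 112 mm wide and 255 mm long with flat top 120 mm above the bench, on a round white drum of 168 mm diameter, with a black finned lamp housing at its far end (213 to 298 mm beyond the port, 152 mm high). Origin on the bench under the middle of the camera port; x points along the body towards the lamp housing, z up.
- port (a point): Middle of the camera port's seat, a bright aluminium plate 104 mm (x) by 80 mm (y) on the head's top, its upper face 130 mm above the bench; this point lies on that upper face; axes as the head's. The seat has a 35 mm bore in the middle and four 6 mm threaded holes at x = +-40 mm, y = +-28 mm.
- thread0 (a point): Mouth of the threaded hole of the seat at x = +40, y = +28 mm from the port's middle, on the upper face.
- thread2 (a point): Mouth of the diagonally opposite threaded hole, at x = -40, y = -28 mm.
- guard: Port guard, loose, 0.15 to 0.3 kg: grey sheet 3 mm thick bent to an upside-down U, 116 mm long (x), 126 mm wide (y), its two side walls hang 50 mm down at y = +-62 mm (120 mm clear between them). Starts astride the head, its sheet resting on the seat. Origin in the middle of the underside of its top sheet; z up.
- guard_handle (a point): Middle of the grip bar of the guard's black bow handle: bar 80 mm long (x of the guard), 12 mm wide, 12 mm high, its centre 35 mm above the sheet's underside; 26 mm free below the bar to the sheet, between two legs with 60 mm clear between them.
- rail: Hanging rail, fixed: a level square aluminium tube of 20 mm side and 310 mm length on two posts 270 mm apart that stand on a dark steel base plate 310 by 110 by 10 mm. Origin on the bench under the tube's middle; x runs along the tube, z up. It stands to the left or right of the head.
- rail_top (a point): Middle of the tube's upper face, 140 mm above the bench; axes as the rail's.
- flange_neck (a point): Camera flange, loose, 0.17 to 0.34 kg: dark steel plate 104 mm (x) by 80 mm (y), 8 mm thick, with a round tubular neck of 44 mm outer diameter standing 34 mm up from its middle (42 mm high in all) and four 12 mm through holes at x = +-40, y = +-28 mm. This point lies on the neck's axis 25 mm above the plate's underside, which is the middle of the neck; axes as the flange's, z up out of the neck. It lies flat in the tray, neck up.
- flange_base (a point): Middle of the underside of the flange's plate; axes as the flange's.
- hole0 (a point): Centre of the flange's hole at x = +40, y = +28 mm, on the plate's underside. The flange fits the port either way round (half a turn).
- hole2 (a point): Centre of the diagonally opposite hole, at x = -40, y = -28 mm, on the plate's underside.
- flange: The flange as a body; origin in the middle of the underside of its plate.
- tray: Grey parts tray 250 (x) by 190 (y) mm, rim 18 mm high, floor 4 mm thick, on the bench on the other side of the head from the rail; origin under its middle. The flange and a small black dust cap lie in it.
- dust_cap: Bystander: black cap of 42 mm diameter, 13 mm high, in the tray; leave alone.
- filter_cube: Bystander: black filter cube 30 by 36 by 30 mm standing on the head's top about 130 mm beyond the port; leave alone.
- screw_dish: Bystander: steel dish of 68 mm diameter with screws, on the bench beyond; leave alone.
- driver: Bystander: screwdriver 170 mm long lying between robot and head; leave alone.
- objective_a: Bystander: objective lens, 33 mm diameter, 58 mm high, standing on the bench beyond; leave alone.
- objective_b: Bystander: objective lens, 33 mm diameter, 46 mm high, standing on the bench beyond; leave alone.
- oil: Bystander: small amber bottle, 30 mm diameter, 62 mm high, on the bench beyond; leave alone.
- slide_box: Bystander: flat slide box 100 by 180 by 33 mm, on the bench beyond; leave alone.

How it is judged:
By the outcome, as a careful person would: the job done as asked, in the order asked, and still so for the second after the job is handed in, while the arm keeps its last pose, push and grip.
It also fails if it takes over 62 s, if anything falls off the work surface, if the arm or the gripper's body presses on something with over 40 N, if the wrist force passes 120 N, or if a joint passes its speed limit or range.

## Working session

There is one attempt and no reset: what is moved stays moved. The work goes in short steps, Python scripts to look and compute and a tool call to move; the robot and the scene stay as the last step left them, time stands still between calls to the robot, and variables do not carry over. Pictures are saved under pics/ and viewed, about 8 in all and at most 12, crops included, and the job is handed in when it is done.

Besides the shell and the picture viewer there is one more tool, called after "Request:" by a JSON object that holds its "op" and its "data". jog_arm: Moves the arm, as the interface text tells. Its arguments: {"type":"object","properties":{"plan":{"type":"array","items":{"type":"array"}},"hand":{"type":"number"},"grip_force":{"type":"number"}},"required":["plan"]}

```bash
mkdir -p pics; python3 - <<'E'
from bench import *
import cv2, numpy as np
np.set_printoptions(precision=4,suppress=True)
o=get_obs(); print({k:np.round(v,4) for k,v in o.items()})
for n in("side","top"):
    print(n,get_calibration(n)); cv2.imwrite(f"pics/{n}0.png",grab_frame(n)[:,:,::-1])
E
```

```text
{'clock': np.float64(0.0), 'joints': array([-1.2301,  0.4778,  0.0224,  1.5565, -0.0115,  1.1093, -0.0831]), 'qvel': array([-0.0005, -0.    ,  0.0007,  0.0004, -0.0013, -0.0026,  0.0007]), 'tau': array([  0.0007, -59.6444,   1.608 , -28.1198,   0.0124,   0.0093,
        -0.    ]), 'tcp_pos': array([0.2927, 0.6077, 0.3029]), 'orientation': array([-0.6989, -3.0626,  0.0028]), 'contact_force': array([-0.3166, -0.2825, -0.6773]), 'moment': array([-0.0238, -0.0004,  0.03  ]), 'grip_width': np.float64(0.0853)}
side {'intrinsics': array([[585.394 ,   0.    , 311.4858],
       [  0.    , 585.394 , 252.1141],
       [  0.    ,   0.    ,   1.    ]]), 'xyz': array([-0.0435, -0.6102,  0.8052]), 'orientation': array([-2.0963,  0.8392, -0.4196])}
top {'intrinsics': array([[451.2486,   0.    , 323.3991],
       [  0.    , 451.2486, 238.4962],
       [  0.    ,   0.    ,   1.    ]]), 'xyz': array([0.5119, 0.0084, 1.161 ]), 'orientation': array([-2.1818,  2.2   , -0.0425])}
```

View pics/top0.png

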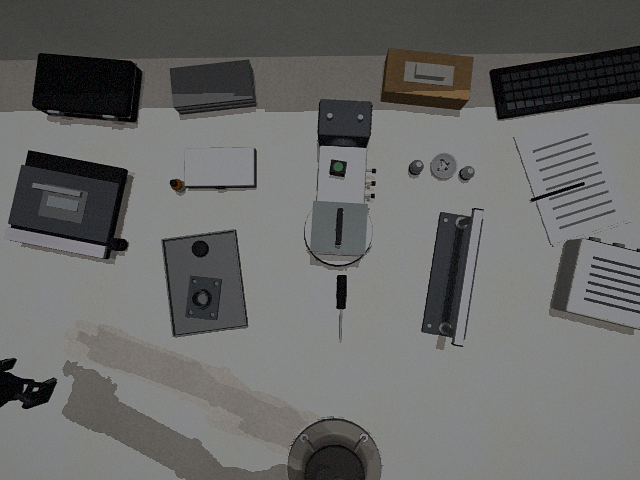

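View pics/side0.png

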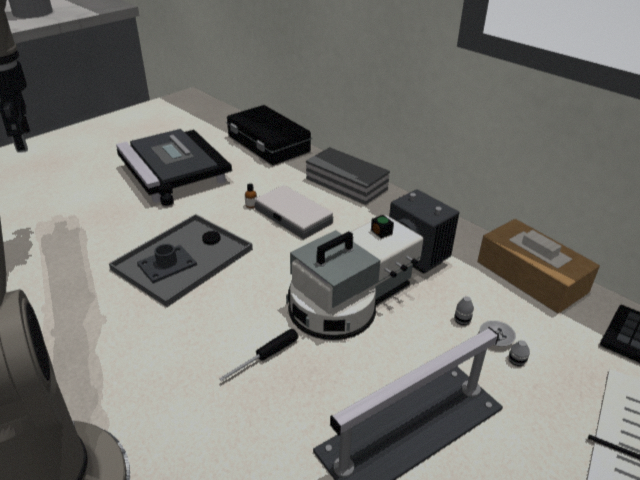

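The top view shows the guard at about (338,228), the rail tube from (477,210) to (458,345), and the flange at (203,298). The side view agrees. I'll enlarge these to pick accurate points.

```bash
cat > h.py <<'E'
import cv2, numpy as np
from scipy.spatial.transform import Rotation as R
from bench import *
np.set_printoptions(precision=4,suppress=True)
def cam(n):
    c=get_calibration(n); return c["intrinsics"],R.from_rotvec(c["orientation"]).as_matrix(),np.array(c["xyz"])
def back(n,uv,z):
    K,Rc,t=cam(n); d=Rc@np.linalg.inv(K)@np.r_[uv,1.]; return t+d*(z-t[2])/d[2]
def proj(n,P):
    K,Rc,t=cam(n); q=(np.atleast_2d(P)-t)@Rc@K.T; return q[:,:2]/q[:,2:]
def crop(img,x,y,w,h,s,W=400,H=300):
    c=cv2.resize(img[y:y+h,x:x+w],None,fx=s,fy=s,interpolation=cv2.INTER_CUBIC)
    o=np.zeros((H,W,3),np.uint8); c=c[:H,:W]; o[:c.shape[0],:c.shape[1]]=c
    for i in range(0,w,10): cv2.line(o,(int(i*s),0),(int(i*s),8 if (x+i)%50 else 16),(0,255,255),1)
    for i in range(0,h,10): cv2.line(o,(0,int(i*s)),(8 if (y+i)%50 else 16,int(i*s)),(0,255,255),1)
    cv2.putText(o,f"{x},{y} x{s}",(20,H-8),0,.45,(0,255,255),1); return o
E
python3 - <<'E'
from h import *
t=cv2.convertScaleAbs(cv2.imread("pics/top0.png"),alpha=1.5); s=cv2.convertScaleAbs(cv2.imread("pics/side0.png"),alpha=1.5)
a=crop(t,290,190,100,75,4); b=crop(t,160,260,100,75,4); c=crop(t,410,200,80,150,2); d=crop(s,280,220,110,80,3.6)
cv2.imwrite("pics/c1.png",np.vstack([np.hstack([a,b]),np.hstack([c,d])]))
E
```

```text
(no output)
```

View pics/c1.png

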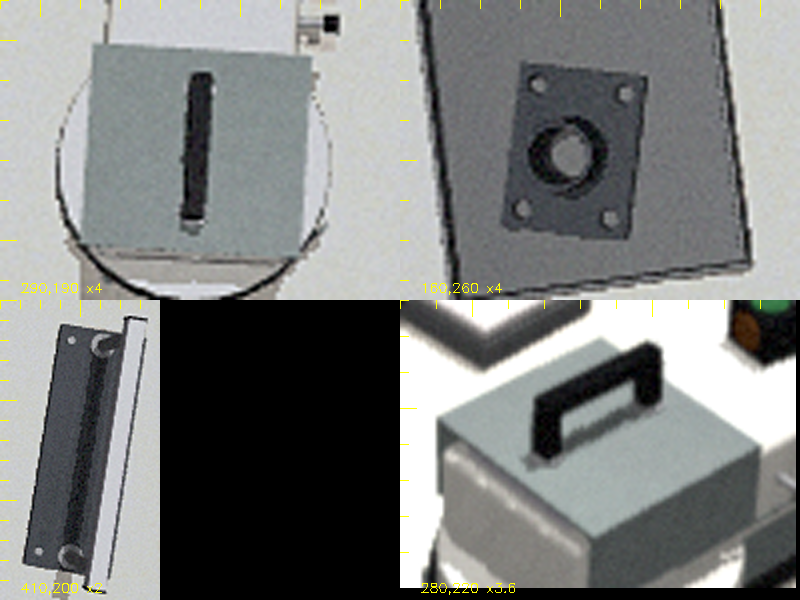

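```bash
cat >> h.py <<'E'
def fit(n,px,off,s,z,model,rz):
    "rigid planar fit: model (N,2) -> px; returns x,y,yaw,residual px"
    from scipy.optimize import least_squares
    px=(np.array(px,float)+.5)/s-.5+off; m=np.array(model,float)
    def P(v):
        c,q=np.cos(v[2]),np.sin(v[2]); return np.c_[m@np.array([[c,q],[-q,c]])+v[:2],np.full(len(m),z)]
    x0=np.r_[np.mean([back(n,p,z)[:2] for p in px],0),rz]
    r=least_squares(lambda v:(proj(n,P(v))-px).ravel(),x0); return r.x,np.round(r.fun.reshape(-1,2),1).tolist()
E
python3 - <<'E'
from h import *
G=[(.058,.063),(.058,-.063),(-.058,-.063),(-.058,.063)]
print("guard",fit("top",[(93,43),(312,55),(301,258),(81,243)],(290,190),4,.133,G,0))
print("handle",fit("top",[(202,72),(193,220)],(290,190),4,.171,[(.04,0),(-.04,0)],0))
F=[(.052,.04),(.052,-.04),(-.052,-.04),(-.052,.04)]
print("flange",fit("top",[(122,62),(248,76),(229,240),(102,224)],(160,260),4,.012,F,0))
H=[(.04,.028),(.04,-.028),(-.04,-.028),(-.04,.028)]
print("holes",fit("top",[(138,84),(226,93),(210,218),(120,208)],(160,260),4,.010,H,0))
r=[(.155,.01),(.155,-.01),(-.155,-.01),(-.155,.01)]
print("rail",fit("top",[(125,18),(147,20),(110,291),(88,288)],(410,200),2,.14,r,0))
o=get_obs(); print(R.from_rotvec(o["orientation"]).as_matrix())
# side check of handle bar ends top: 
print(back("side",np.array([150,55])/3.6+[280,220],.171),back("side",np.array([250,55])/3.6+[280,220],.171))
E
```

```text
guard (array([ 0.5892, -0.0159, -0.0687]), [[-0.0, -0.2], [0.2, 0.0], [0.1, -0.1], [-0.2, 0.3]])
handle (array([ 0.5883, -0.0154, -0.0703]), [[-0.0, 0.4], [0.0, -0.4]])
flange (array([ 0.4225,  0.3268, -0.1184]), [[0.3, -0.1], [-0.1, -0.1], [-0.3, -0.2], [0.2, 0.3]])
holes (array([ 0.4221,  0.3285, -0.1251]), [[0.1, -0.3], [-0.2, 0.0], [-0.3, 0.2], [0.4, 0.1]])
rail (array([ 0.4748, -0.3062, -0.1595]), [[1.2, -0.9], [-1.0, -0.6], [-1.1, 0.7], [0.9, 0.8]])
[[-0.901   0.4339 -0.0006]
 [ 0.4339  0.901  -0.0016]
 [-0.0001 -0.0017 -1.    ]]
[0.5798 0.0098 0.171 ] [ 0.6171 -0.0256  0.171 ]
```

Request:
{"op": "jog_arm", "data": {"plan": [[[1.2, -2.6, 0], 0.016], [[1.2, -2.6, 0], 0.016], [[1.2, -2.6, 0], 0.016], [[1.2, -2.6, 0], 0.016], [[1.2, -2.6, 0], 0.016], [[1.2, -2.6, 0], 0.016], [[1.2, -2.6, 0], 0.016], [[1.2, -2.6, 0], 0.016], [[1.2, -2.6, 0], 0.016], [[1.2, -2.6, 0], 0.016], [[1.2, -2.6, 0], 0.016], [[1.2, -2.6, 0], 0.016]], "hand": 8.5}}

```text
clock: 1.3
tcp_pos: [0.4371, 0.2949, 0.3036]
orientation: [-0.401, -3.115, 0.001]
contact_force: [0.5, 0.6, -0.9]
grip_width: 0.0849
```

Request:
{"op": "jog_arm", "data": {"plan": [[[1.2, -2.6, 0], 0.016], [[1.2, -2.6, 0], 0.016], [[1.2, -2.6, 0], 0.016], [[1.2, -2.6, 0], 0.016], [[1.2, -2.6, 0], 0.016], [[1.2, -2.6, 0], 0.016], [[1.2, -2.6, 0], 0.016], [[1.2, -2.6, 0], 0.016], [[1.2, -2.6, 0], 0.016], [[1.2, -2.6, 0], 0.016], [[1.2, -2.6, 0], 0.016], [[0.8, 0, 0], 0], [[0, 0, 0], 0]]}}

```text
$.plan: bad value
```

Request:
{"op": "jog_arm", "data": {"plan": [[[1.38, -2.82, 0], 0.017], [[1.38, -2.82, 0], 0.017], [[1.38, -2.82, 0], 0.017], [[1.38, -2.82, 0], 0.017], [[1.38, -2.82, 0], 0.017], [[1.38, -2.82, 0], 0.017], [[1.38, -2.82, 0], 0.017], [[1.38, -2.82, 0], 0.017], [[1.38, -2.82, 0], 0.017], [[1.38, -2.82, 0], 0.017], [[1.38, -2.82, 0], 0.017], [[0, 0, 0], 0]]}}

```text
clock: 2.5
tcp_pos: [0.5895, -0.0193, 0.3037]
orientation: [0.12, 3.139, -0.004]
contact_force: [0.0, 0.0, -0.3]
grip_width: 0.085
```

Request:
{"op": "jog_arm", "data": {"plan": [[[0, 0.3, -1], 0.007], [[0, 0, -1.5], 0], [[0, 0, -1.5], 0], [[0, 0, -1.5], 0], [[0, 0, -1.5], 0], [[0, 0, -1.0], 0], [[0, 0, -0.4], 0], [[0, 0, 0], 0]]}}

```text
clock: 3.3
tcp_pos: [0.5882, -0.0103, 0.2193]
orientation: [-0.097, -3.139, -0.0]
contact_force: [-0.7, 0.3, 0.3]
grip_width: 0.0849
```

```bash
python3 - <<'E'
from h import *
o=get_obs(); print(o["tcp_pos"],o["contact_force"])
s=cv2.convertScaleAbs(grab_frame("side")[:,:,::-1],alpha=1.5); t=cv2.convertScaleAbs(grab_frame("top")[:,:,::-1],alpha=1.5)
cv2.imwrite("pics/c2.png",np.hstack([crop(s,270,160,133,150,3,400,450),crop(s,310,320,200,150,2,400,450)]))
E
```

```text
[ 0.5882 -0.0103  0.2193] [-0.7022  0.3389  0.3209]
```

View pics/c2.png

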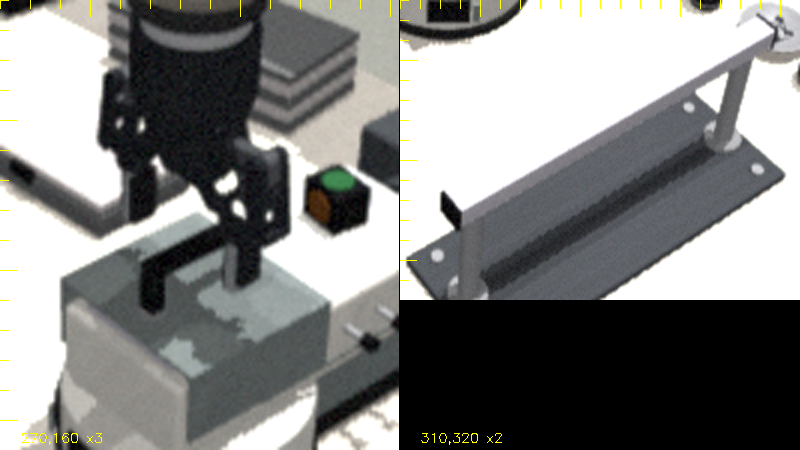

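The fingers straddle the bar, but the gripper sits about 5 mm too far +y. I'll correct that, and refine the rail using brightness profiles.

Request:
{"op": "jog_arm", "data": {"plan": [[[0, -0.5, 0], 0], [[0, 0, 0], 0], [[0, 0, 0], 0]]}}

```text
clock: 3.7
tcp_pos: [0.5888, -0.0164, 0.2203]
orientation: [0.1, 3.139, 0.0]
contact_force: [0.4, 0.5, -0.4]
grip_width: 0.085
```

```bash
python3 - <<'E'
from h import *
t=cv2.imread("pics/top0.png",0).astype(float)
c,yaw=np.array([.4748,-.3062]),-.1595
u=np.array([np.cos(yaw),np.sin(yaw)]);v=np.array([-u[1],u[0]])
d=np.arange(-.024,.0241,.002)
def prof(n,img):
    acc=0
    for a in np.arange(-.1,.101,.004):
        P=np.array([np.r_[c+u*a+v*e,.14] for e in d]); q=proj(n,P).astype(np.float32)
        acc=acc+cv2.remap(img.astype(np.float32),q[:,:1],q[:,1:],cv2.INTER_LINEAR).ravel()
    return acc/51
for n,f in(("top","pics/top0.png"),("side","pics/side0.png")):
    print(n); print(np.c_[d*1000,prof(n,cv2.imread(f,0))].round(0).astype(int).tolist())
E
```

```text
top
[[-24, 135], [-22, 135], [-20, 135], [-18, 135], [-16, 137], [-14, 129], [-12, 91], [-10, 72], [-8, 110], [-6, 133], [-4, 136], [-2, 135], [0, 135], [2, 135], [4, 136], [6, 137], [8, 135], [10, 104], [12, 60], [14, 45], [16, 46], [18, 49], [20, 48], [22, 44], [24, 43]]
side
[[-24, 80], [-22, 76], [-20, 71], [-18, 73], [-16, 75], [-14, 76], [-12, 86], [-10, 123], [-8, 159], [-6, 168], [-4, 170], [-2, 172], [0, 173], [2, 173], [4, 172], [6, 172], [8, 173], [10, 177], [12, 183], [14, 186], [16, 186], [18, 186], [20, 186], [22, 187], [24, 187]]
```

Request:
{"op": "jog_arm", "data": {"plan": [[[0, 0, 0], 0], [[0, 0, 0], 0], [[0, 0, 0], 0], [[0, 0, 0], 0], [[0, 0, 0], 0], [[0, 0, 0], 0], [[0, 0, 0], 0], [[0, 0, 0], 0]], "hand": 0.5, "grip_force": 60}}

```text
clock: 4.5
tcp_pos: [0.5888, -0.016, 0.2201]
orientation: [0.099, 3.14, 0.0]
contact_force: [-0.4, -0.6, 2.3]
grip_width: 0.0108
```

Request:
{"op": "jog_arm", "data": {"plan": [[[0, 0, 0.3], 0], [[0, 0, 0.6], 0], [[0, 0, 1], 0], [[0, 0, 1], 0], [[0, 0, 1], 0], [[0, 0, 1], 0], [[0, 0, 1], 0], [[0, 0, 1.2], 0], [[0, 0, 1.2], 0], [[0, 0, 1.2], 0], [[0, 0, 0.7], 0], [[0, 0, 0], 0]]}}

```text
clock: 5.7
tcp_pos: [0.5892, -0.0161, 0.3233]
orientation: [0.099, 3.138, 0.001]
contact_force: [0.4, 0.7, -1.7]
grip_width: 0.0108
```

Request:
{"op": "jog_arm", "data": {"plan": [[[-0.57, -1.45, 0], -0.005], [[-1.14, -2.9, 0], -0.01], [[-1.14, -2.9, 0], -0.01], [[-1.14, -2.9, 0], -0.01], [[-1.14, -2.9, 0], -0.01], [[-1.14, -2.9, 0], -0.01], [[-1.14, -2.9, 0], -0.01], [[-1.14, -2.9, 0], -0.01], [[-1.14, -2.9, 0], -0.01], [[-1.14, -2.9, 0], -0.008], [[-0.57, -1.45, 0], 0], [[0, 0, 0], 0]]}}

```text
clock: 6.9
tcp_pos: [0.4717, -0.3095, 0.3213]
orientation: [-0.254, -3.129, 0.002]
contact_force: [-0.3, -0.9, -1.5]
grip_width: 0.0106
```

Request:
{"op": "jog_arm", "data": {"plan": [[[0, 0, 0], 0], [[0, 0, 0], 0], [[0, 0, 0], 0]]}}

```text
clock: 7.2
tcp_pos: [0.4752, -0.3048, 0.3217]
orientation: [-0.241, -3.132, -0.001]
contact_force: [0.1, 0.3, -1.1]
grip_width: 0.0108
```

```bash
cat >> h.py <<'E'
def toolyaw():
    M=R.from_rotvec(get_obs()["orientation"]).as_matrix(); return np.arctan2(M[1,1],M[0,1])-np.pi/2
E
python3 - <<'E'
from h import *
o=get_obs(); print(o["tcp_pos"],toolyaw(),o["contact_force"])
s=cv2.convertScaleAbs(grab_frame("side")[:,:,::-1],alpha=1.2); t=cv2.convertScaleAbs(grab_frame("top")[:,:,::-1],alpha=1.5)
cv2.imwrite("pics/c3.png",np.hstack([crop(s,310,220,200,225,2,400,450),crop(t,400,180,133,150,3,400,450)]))
cv2.imwrite("pics/c3p.png",crop(t,290,190,100,75,8,800,600))
E
```

```text
[ 0.4752 -0.3048  0.3217] -0.1536272936686447 [ 0.119   0.3179 -1.1303]
```

View pics/c3.png

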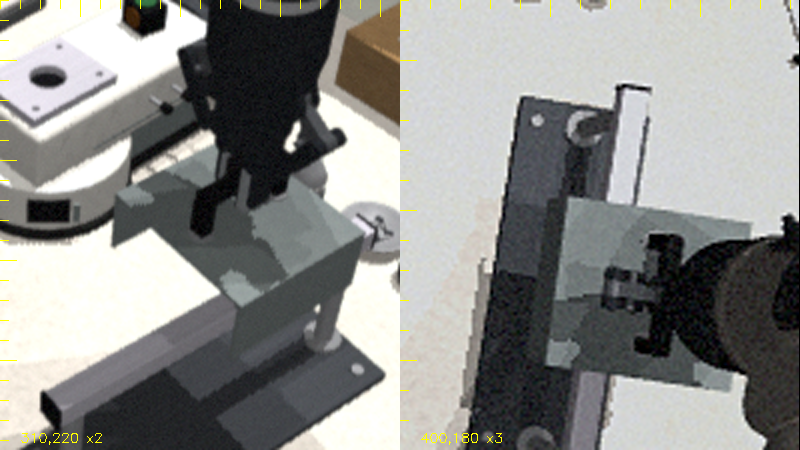

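View pics/c3p.png

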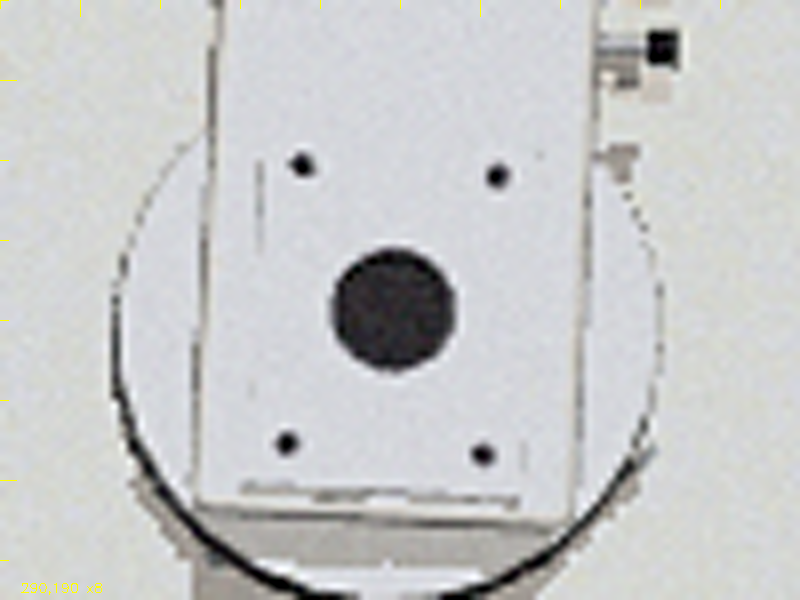

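The guard hangs from the gripper over the rail, and the port's holes and bore now show clearly.

```bash
python3 - <<'E'
from h import *
G=[(.058,.063),(.058,-.063),(-.058,-.063),(-.058,.063)]
print("guard",fit("top",[(168,197),(352,222),(330,390),(145,367)],(400,180),3,.2347,G,0))
H=[(.04,.028),(.04,-.028),(-.04,-.028),(-.04,.028),(0,0)]
print("port",fit("top",[(303,164),(497,176),(483,454),(287,442),(393,310)],(290,190),8,.13,H,0))
E
```

```text
guard (array([ 0.4755, -0.3054, -0.1466]), [[-0.3, -0.2], [-0.3, -0.0], [0.4, 0.6], [0.2, -0.4]])
port (array([ 0.5866, -0.0155, -0.0658]), [[-0.0, 0.1], [0.1, -0.1], [-0.0, 0.0], [-0.0, 0.1], [-0.1, -0.1]])
```

Request:
{"op": "jog_arm", "data": {"plan": [[[0, -0.1, -0.6], -0.008], [[0, 0, -1], 0], [[0, 0, -1], 0], [[0, 0, -1], 0], [[0, 0, -1], 0], [[0, 0, -1], 0], [[0, 0, -1], 0], [[0, 0, -1], 0], [[0, 0, -0.6], 0], [[0, 0, -0.3], 0], [[0, 0, 0], 0], [[0, 0, 0], 0]]}}

```text
clock: 8.5
tcp_pos: [0.4749, -0.3072, 0.2372]
orientation: [0.257, 3.131, -0.0]
contact_force: [-0.4, 1.0, -1.3]
grip_width: 0.0106
```

Request:
{"op": "jog_arm", "data": {"plan": [[[0, 0, 0], 0], [[0, 0, 0], 0]]}}

```text
clock: 8.7
tcp_pos: [0.4749, -0.3071, 0.2373]
orientation: [0.257, 3.13, -0.0]
contact_force: [-0.6, 0.0, -1.1]
grip_width: 0.0108
```

Request:
{"op": "jog_arm", "data": {"plan": [[[0, 0.1, -0.3], 0], [[0, 0, -0.2], 0], [[0, 0, -0.1], 0], [[0, 0, 0], 0], [[0, 0, 0], 0]]}}

```text
clock: 9.2
tcp_pos: [0.4747, -0.3061, 0.2309]
orientation: [-0.257, -3.131, 0.0]
contact_force: [-0.8, 0.0, -1.2]
grip_width: 0.0112
```

Request:
{"op": "jog_arm", "data": {"plan": [[[0, 0, -0.1], 0], [[0, 0, 0], 0], [[0, 0, 0], 0]]}}

```text
clock: 9.5
tcp_pos: [0.4748, -0.3062, 0.2301]
orientation: [0.257, 3.131, -0.0]
contact_force: [-0.4, 0.1, -0.4]
grip_width: 0.0108
```

Request:
{"op": "jog_arm", "data": {"plan": [[[0, 0, -0.1], 0], [[0, 0, 0], 0], [[0, 0, 0], 0]]}}

```text
clock: 9.8
tcp_pos: [0.4748, -0.3062, 0.23]
orientation: [0.257, 3.13, 0.0]
contact_force: [-3.9, 1.6, 8.5]
grip_width: 0.0109
```

Request:
{"op": "jog_arm", "data": {"plan": [[[0, 0, 0.08], 0], [[0, 0, 0], 0]]}}

```text
clock: 10.0
tcp_pos: [0.4748, -0.3061, 0.23]
orientation: [0.257, 3.131, -0.0]
contact_force: [-2.4, 0.7, 3.7]
grip_width: 0.0111
```

Request:
{"op": "jog_arm", "data": {"plan": [[[0, 0, 0], 0], [[0, 0, 0], 0], [[0, 0, 0], 0], [[0, 0, 0], 0]], "hand": 4}}

```text
clock: 10.4
tcp_pos: [0.4747, -0.306, 0.2295]
orientation: [-0.257, -3.131, -0.0]
contact_force: [-0.2, -0.1, -1.2]
grip_width: 0.04
```

Request:
{"op": "jog_arm", "data": {"plan": [[[0, 0, 0.3], 0], [[0, 0, 0.7], 0], [[0, 0, 1], 0], [[0, 0, 1], 0], [[0, 0, 1], 0], [[0, 0, 1], 0], [[0, 0, 1], 0], [[0, 0, 1], 0], [[0, 0, 1], 0]]}}

```text
clock: 11.3
tcp_pos: [0.4747, -0.306, 0.3106]
orientation: [0.257, 3.131, 0.0]
contact_force: [-0.3, -0.5, -0.3]
grip_width: 0.0396
```

```bash
python3 - <<'E'
from h import *
o=get_obs(); print(o["tcp_pos"],toolyaw(),o["contact_force"],o["joints"])
s=cv2.convertScaleAbs(grab_frame("side")[:,:,::-1],alpha=1.2); t=cv2.convertScaleAbs(grab_frame("top")[:,:,::-1],alpha=1.5)
cv2.imwrite("pics/c4.png",np.hstack([crop(s,310,220,200,225,2,400,450),crop(t,400,180,133,150,3,400,450)]))
E
```

```text
[ 0.4747 -0.306   0.3106] -0.16377832930955694 [-0.318  -0.4905 -0.2744] [ 0.1327  0.3008  0.4081  1.8383 -0.1376  1.03    2.0026]
```

View pics/c4.png

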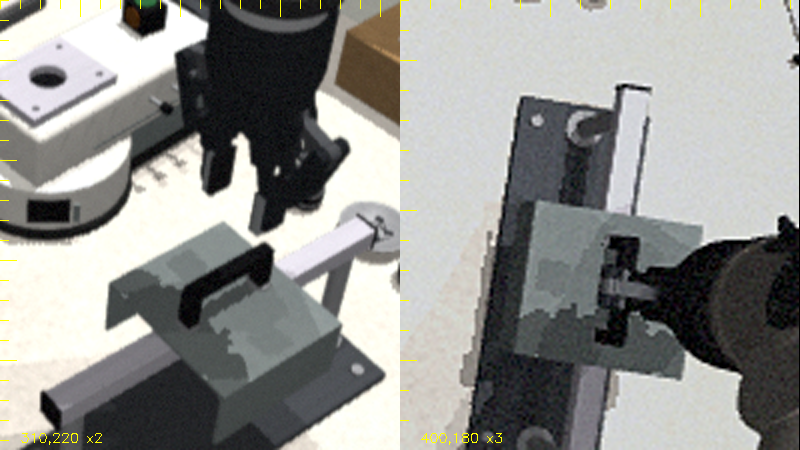

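The guard sits level astride the rail and is released. Next is the flange.

Request:
{"op": "jog_arm", "data": {"plan": [[[0.3, 1.3, 0], 0.002], [[0.3, 2.6, 0], 0.002], [[0.3, 2.7, 0], 0.002], [[0.3, 2.7, 0], 0.002], [[0.3, 2.7, 0], 0.002], [[0.3, 2.7, 0], 0.002], [[0.3, 2.7, 0], 0.002], [[0.3, 2.7, 0], 0.002], [[0.3, 2.7, 0], 0.002], [[0.3, 2.7, 0], 0.002], [[0.3, 2.7, 0], 0.002], [[0.3, 2.7, 0], 0.002]], "hand": 8.5}}

```text
clock: 12.6
tcp_pos: [0.51, 0.0052, 0.309]
orientation: [-0.218, -3.133, 0.0]
contact_force: [-0.2, 0.0, 0.2]
grip_width: 0.0852
```

Request:
{"op": "jog_arm", "data": {"plan": [[[-0.8, 2.8, 0], 0.002], [[-0.8, 2.8, 0], 0.002], [[-0.8, 2.8, 0], 0.002], [[-0.8, 2.8, 0], 0.002], [[-0.8, 2.8, 0], 0.002], [[-0.8, 2.8, 0], 0.002], [[-0.8, 2.8, 0], 0.002], [[-0.8, 2.8, 0], 0.002], [[-0.8, 2.8, 0], 0.002], [[-0.8, 2.8, 0], 0], [[-0.8, 2.8, 0], 0], [[-0.3, 1.4, 0], 0]]}}

```text
clock: 13.8
tcp_pos: [0.4174, 0.328, 0.3091]
orientation: [-0.184, -3.135, -0.0]
contact_force: [-0.7, 0.1, -1.0]
grip_width: 0.0847
```

Request:
{"op": "jog_arm", "data": {"plan": [[[0, 0, 0], 0], [[0, 0, 0], 0], [[0, 0, 0], 0]]}}

```text
clock: 14.1
tcp_pos: [0.4203, 0.3232, 0.3095]
orientation: [-0.195, -3.136, 0.002]
contact_force: [-0.0, -0.1, 0.6]
grip_width: 0.0851
```

Request:
{"op": "jog_arm", "data": {"plan": [[[0.2, 0.4, -1], 0], [[0, 0, -2], 0], [[0, 0, -2], 0], [[0, 0, -2], 0], [[0, 0, -2], 0], [[0, 0, -2], 0], [[0, 0, -2], 0], [[0, 0, -2], 0], [[0, 0, -2], 0], [[0, 0, -1.5], 0], [[0, 0, -0.5], 0], [[0, 0, 0], 0]]}}

```text
clock: 15.3
tcp_pos: [0.4216, 0.3282, 0.1189]
orientation: [-0.192, -3.135, 0.002]
contact_force: [0.4, 0.7, -0.0]
grip_width: 0.0853
```

Request:
{"op": "jog_arm", "data": {"plan": [[[0, 0, 0], 0], [[0, 0, 0], 0]]}}

```text
clock: 15.5
tcp_pos: [0.4222, 0.3292, 0.1205]
orientation: [0.192, 3.135, 0.002]
contact_force: [-0.1, 0.2, 0.7]
grip_width: 0.085
```

```bash
python3 - <<'E'
from h import *
o=get_obs(); print(o["tcp_pos"],toolyaw(),o["contact_force"])
s=cv2.convertScaleAbs(grab_frame("side")[:,:,::-1],alpha=1.5)
t=cv2.convertScaleAbs(grab_frame("top")[:,:,::-1],alpha=1.5)
cv2.imwrite("pics/c5.png",np.hstack([crop(s,90,170,133,150,3,400,450),crop(t,150,220,133,150,3,400,450)]))
E
```

```text
[0.4222 0.3292 0.1205] -0.12215132526213734 [-0.1071  0.165   0.7308]
```

View pics/c5.png

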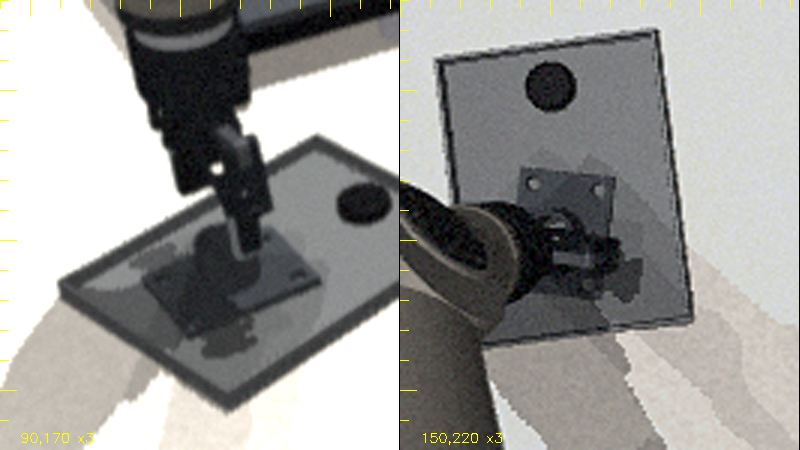

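Request:
{"op": "jog_arm", "data": {"plan": [[[0, -0.15, -1], 0], [[0, 0, -1], 0], [[0, 0, -0.8], 0], [[0, 0, -0.4], 0], [[0, 0, 0], 0], [[0, 0, 0], 0], [[0, 0, 0], 0]]}}

```text
clock: 16.3
tcp_pos: [0.4218, 0.3276, 0.0879]
orientation: [0.191, 3.135, 0.001]
contact_force: [-0.0, 1.0, -0.1]
grip_width: 0.0851
```

Request:
{"op": "jog_arm", "data": {"plan": [[[0, 0, 0], 0], [[0, 0, 0], 0], [[0, 0, 0], 0], [[0, 0, 0], 0], [[0, 0, 0], 0], [[0, 0, 0], 0], [[0, 0, 0], 0], [[0, 0, 0], 0]], "hand": 3.5, "grip_force": 70}}

```text
clock: 17.1
tcp_pos: [0.4219, 0.328, 0.0885]
orientation: [0.191, 3.135, 0.002]
contact_force: [-2.1, 0.3, 5.3]
grip_width: 0.0424
```

Request:
{"op": "jog_arm", "data": {"plan": [[[0, 0, 0.3], 0], [[0, 0, 0.7], 0], [[0, 0, 1.5], 0], [[0, 0, 2], 0], [[0, 0, 2], 0], [[0, 0, 2.5], 0], [[0, 0, 2.5], 0], [[0, 0, 2.5], 0], [[0, 0, 2.5], 0], [[0, 0, 2.5], 0], [[0, 0, 2], 0], [[0, 0, 0], 0]]}}

```text
clock: 18.3
tcp_pos: [0.4225, 0.328, 0.3005]
orientation: [0.191, 3.132, 0.006]
contact_force: [0.3, 0.1, -2.7]
grip_width: 0.0423
```

Request:
{"op": "jog_arm", "data": {"plan": [[[0.7, -1.4, 0], 0.005], [[1.4, -2.9, 0], 0.005], [[1.4, -2.9, 0], 0.005], [[1.4, -2.9, 0], 0.005], [[1.4, -2.9, 0], 0.005], [[1.4, -2.9, 0], 0.005], [[1.4, -2.9, 0], 0.005], [[1.4, -2.9, 0], 0.005], [[1.4, -2.9, 0], 0.005], [[1.4, -2.9, 0], 0.005], [[1.4, -2.9, 0], 0.005], [[1.4, -2.9, 0], 0.001]]}}

```text
clock: 19.5
tcp_pos: [0.5822, -0.0068, 0.296]
orientation: [-0.103, -3.137, 0.001]
contact_force: [-0.4, 0.7, -3.3]
grip_width: 0.0425
```

Request:
{"op": "jog_arm", "data": {"plan": [[[0.3, -1, 0], 0], [[0, 0, 0], 0], [[0, 0, 0], 0], [[0, 0, 0], 0], [[0, 0, 0], 0]]}}

```text
clock: 20.0
tcp_pos: [0.5853, -0.0139, 0.2975]
orientation: [-0.1, -3.14, -0.001]
contact_force: [0.4, 0.2, -3.0]
grip_width: 0.0429
```

```bash
python3 - <<'E'
from h import *
o=get_obs(); print(o["tcp_pos"],toolyaw(),o["contact_force"],R.from_rotvec(o["orientation"]).as_matrix()[:,2])
E
```

```text
[ 0.5853 -0.0139  0.2975] -0.06340827077524303 [ 0.4406  0.1612 -2.995 ] [-0.0004  0.0006 -1.    ]
```

Request:
{"op": "jog_arm", "data": {"plan": [[[0.1, -0.15, -0.6], -0.002], [[0, 0, -1], 0], [[0, 0, -1], 0], [[0, 0, -1], 0], [[0, 0, -1], 0], [[0, 0, -0.8], 0], [[0, 0, -0.4], 0], [[0, 0, 0], 0], [[0, 0, 0], 0], [[0, 0, 0], 0], [[0, 0, 0], 0]]}}

```text
clock: 21.1
tcp_pos: [0.5869, -0.0171, 0.2402]
orientation: [0.107, 3.139, 0.0]
contact_force: [0.1, -0.1, -3.7]
grip_width: 0.0425
```

```bash
python3 - <<'E'
from h import *
o=get_obs(); print(o["tcp_pos"],toolyaw(),o["contact_force"])
sr,tr=grab_frame("side")[:,:,::-1],grab_frame("top")[:,:,::-1]
cv2.imwrite("pics/s6.png",sr);cv2.imwrite("pics/t6.png",tr)
s=cv2.convertScaleAbs(sr,alpha=1.3); t=cv2.convertScaleAbs(tr,alpha=1.6)
cv2.imwrite("pics/c6.png",np.hstack([crop(s,285,200,100,100,4,400,400),crop(t,300,185,80,80,5,400,400)]))
E
```

```text
[ 0.5869 -0.0171  0.2402] -0.06790427025298529 [ 0.1131 -0.0681 -3.6984]
```

View pics/c6.png

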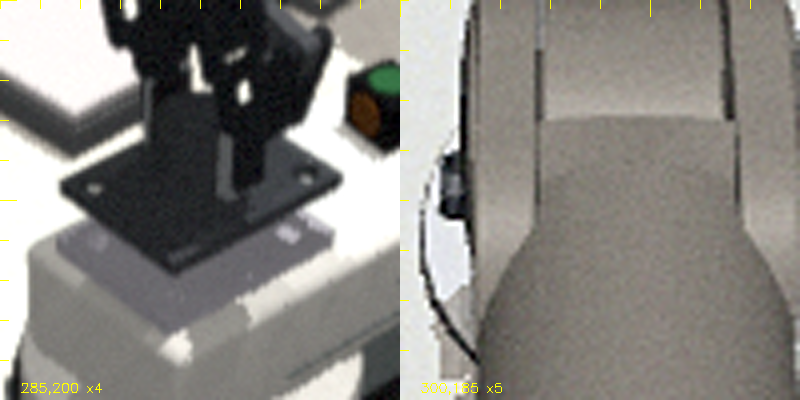

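The top view is blocked by the arm, but the side view shows the flange over the seat. I'll compare seat and flange in that same camera, so its calibration error cancels.

```bash
python3 - <<'E'
from h import *
a=cv2.imread("pics/c4.png")[:300,:400]; a=cv2.resize(a,(200,150),interpolation=cv2.INTER_AREA) # back to 310,220 native
b=cv2.convertScaleAbs(cv2.imread("pics/s6.png"),alpha=1.6,beta=10)
o=np.hstack([crop(a,0,10,66,75,6,400,450),crop(b,296,225,80,75,5,400,450)])
cv2.imwrite("pics/c7.png",o)
E
```

```text
(no output)
```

View pics/c7.png

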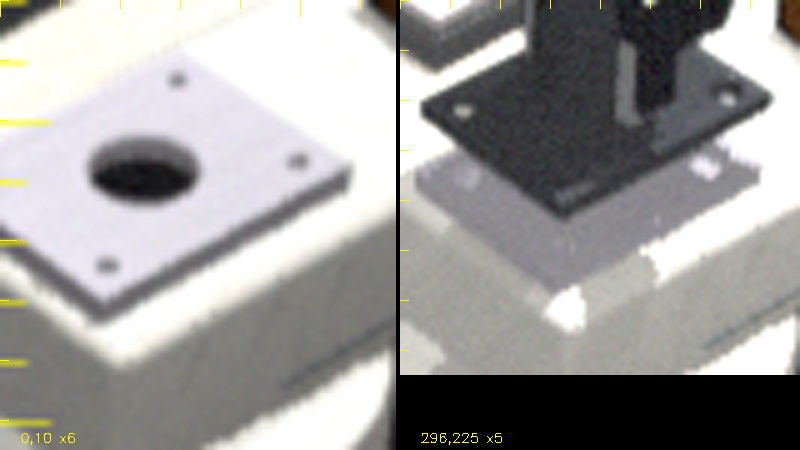

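```bash
cat > ef.py <<'E'
from h import *
from scipy.optimize import least_squares
def port_side():
    H=[(.04,.028),(.04,-.028),(-.04,-.028),(.052,-.04),(-.052,-.04)]
    return fit("side",[(178,79),(298,161),(107,265),(350,172),(100,304)],(310,230),6,.13,H,-.07)
E_=[((-.052,.04,0),(-.052,-.04,0),.08,.92),((-.052,-.04,0),(.052,-.04,0),.08,.92),((-.052,.04,.008),(.052,.04,.008),.03,.28),((.052,-.04,.008),(.052,.04,.008),.05,.3)]
def pts(v,e,n=25):
    a,b,f0,f1=e; f=np.linspace(f0,f1,n)[:,None]; m=np.array(a)*(1-f)+np.array(b)*f
    return R.from_rotvec([0,0,v[2]]).apply(m)+[v[0],v[1],v[3]]
def flange_side(img,v):
    g=cv2.GaussianBlur(img,(0,0),.8).astype(np.float32); s=np.arange(-4,4.01,.1)
    for it in range(8):
        obs=[]
        for e in E_:
            q=proj("side",pts(v,e)); d=q[-1]-q[0]; d/=np.hypot(*d); nrm=np.array([-d[1],d[0]])
            ctr=proj("side",[v[0],v[1],v[3]])[0]; nrm*=np.sign((q.mean(0)-ctr)@nrm)
            L=(q[:,None]+s[:,None]*nrm).astype(np.float32)
            G=np.gradient(cv2.remap(g,L[...,0],L[...,1],cv2.INTER_LINEAR),axis=1)
            k=G.argmax(1); ok=G.max(1)>1.; obs.append((e,q+s[k][:,None]*nrm,nrm,ok))
        f=lambda w:np.concatenate([((proj("side",pts(w,e))-p)@n)[ok] for e,p,n,ok in obs])
        r=least_squares(f,v,loss="soft_l1",f_scale=.3); v=r.x
    return v,[(int(ok.sum()),round(float(np.abs(((proj("side",pts(v,e))-p)@n)[ok]).mean()),2)) for e,p,n,ok in obs]
E
python3 - <<'E'
from ef import *
p=port_side(); print("port side",p)
img=cv2.imread("pics/s6.png",0)
print("flange",flange_side(img,np.array([.587,-.017,-.068,.1557])))
E
```

```text
port side (array([ 0.5849, -0.0171, -0.0714]), [[0.1, 0.3], [-0.0, 0.4], [-0.4, 0.3], [0.4, -0.9], [0.1, -0.2]])
flange (array([ 0.5941, -0.0111, -0.0635,  0.1473]), [(25, 0.27), (25, 0.25), (25, 0.13), (25, 0.21)])
```

```bash
python3 - <<'E'
from ef import *
import ef
img=cv2.imread("pics/s6.png",0)
class _: pass
ls=least_squares
for z in(.147,.150,.153,.1557,.158):
    def fixed(f,v,**k):
        r=ls(lambda w:f(np.r_[w,z]),v[:3],**k); r.x=np.r_[r.x,z]; return r
    ef.least_squares=fixed
    print(flange_side(img,np.array([.587,-.017,-.068,z])))
E
```

```text
(array([ 0.5944, -0.0107, -0.0623,  0.147 ]), [(25, 0.24), (25, 0.26), (25, 0.11), (25, 0.2)])
(array([ 0.5914, -0.0136, -0.0631,  0.15  ]), [(25, 0.34), (25, 0.27), (25, 0.14), (25, 0.22)])
(array([ 0.5884, -0.0161, -0.0557,  0.153 ]), [(25, 0.35), (25, 0.4), (25, 0.16), (25, 0.19)])Traceback (most recent call last):
  File "<stdin>", line 10, in <module>
  File "ef.py", line 21, in flange_side
    r=least_squares(f,v,loss="soft_l1",f_scale=.3); v=r.x
  File "<stdin>", line 8, in fixed
    return func(*args, **kwargs)
    result = trf(vector_fun.fun, vector_fun.jac, x0, f0, J0, lb, ub, ftol, xtol,
                 gtol, max_nfev, x_scale, loss_function, tr_solver,
                 tr_options.copy(), verbose, callback=callback_wrapped)
    return trf_no_bounds(
        fun, jac, x0, f0, J0, ftol, xtol, gtol, max_nfev, x_scale,
        loss_function, tr_solver, tr_options, verbose, callback=callback)
    f_new = fun(x_new)
    self._update_fun()
    ~~~~~~~~~~~~~~~~^^
    self.f = self.fun_wrapped(xp_copy(self.x))
             ~~~~~~~~~~~~~~~~^^^^^^^^^^^^^^^^^
    return np.atleast_1d(self.fun(x))
                         ~~~~~~~~^^^
    return self.f(x, *self.args, **self.kwargs)
           ~~~~~~^^^^^^^^^^^^^^^^^^^^^^^^^^^^^^
  File "<stdin>", line 8, in <lambda>
  File "ef.py", line 20, in <lambda>
    f=lambda w:np.concatenate([((proj("side",pts(w,e))-p)@n)[ok] for e,p,n,ok in obs])
                                 ~~~~^^^^^^^^^^^^^^^^^
  File "h.py", line 10, in proj
    K,Rc,t=cam(n); q=(np.atleast_2d(P)-t)@Rc@K.T; return q[:,:2]/q[:,2:]
           ~~~^^^
  File "h.py", line 6, in cam
    c=get_calibration(n); return c["intrinsics"],R.from_rotvec(c["orientation"]).as_matrix(),np.array(c["xyz"])
ValueError: time passes only in moves, steps and waits
```

The kinematic and side-camera estimates agree: shift about −1 mm in x, +1.5 mm in y, and lower by 15.7 mm.

Request:
{"op": "jog_arm", "data": {"plan": [[[-0.1, 0.15, -0.2], 0], [[0, 0, -0.3], 0], [[0, 0, -0.3], 0], [[0, 0, -0.3], 0], [[0, 0, -0.2], 0], [[0, 0, -0.1], 0], [[0, 0, 0], 0], [[0, 0, 0], 0], [[0, 0, 0], 0], [[0, 0, 0], 0]]}}

```text
clock: 22.2
tcp_pos: [0.5857, -0.0155, 0.2258]
orientation: [0.106, 3.14, 0.0]
contact_force: [-0.2, -0.3, -3.5]
grip_width: 0.0423
```

```bash
sed -i 's/^def cam(n):/from functools import lru_cache\n@lru_cache\ndef cam(n):/' h.py; python3 - <<'E'
from ef import *
import ef
o=get_obs(); print(o["tcp_pos"],toolyaw(),o["contact_force"],o["clock"])
cv2.imwrite("pics/s8.png",grab_frame("side")[:,:,::-1])
ls=least_squares; img=cv2.imread("pics/s8.png",0); i0=cv2.imread("pics/side0.png",0)
zt=o["tcp_pos"][2]-.0845
print("free now",flange_side(img,np.array([*o["tcp_pos"][:2],-.067,zt])), "kin z",zt)
print("free tray",flange_side(255-i0 if 0 else i0,np.array([.4215,.326,-.12,.004])))
for z in(zt-.004,zt,zt+.004):
    def fixed(f,v,**k):
        r=ls(lambda w:f(np.r_[w,z]),v[:3],**k); r.x=np.r_[r.x,z]; return r
    ef.least_squares=fixed
    print(flange_side(img,np.array([*o["tcp_pos"][:2],-.067,z])))
E
```

```text
[ 0.5857 -0.0155  0.2258] -0.06779045343535373 [-0.1889 -0.3412 -3.5019] 22.2
free now (array([ 0.5942, -0.0078, -0.0637,  0.1312]), [(25, 0.22), (25, 0.17), (25, 0.13), (25, 0.17)]) kin z 0.14134375739782162
free tray (array([ 0.4219,  0.3309, -0.0994,  0.0017]), [(25, 0.25), (25, 0.23), (25, 0.38), (25, 0.22)])
(array([ 0.5883, -0.0135, -0.0645,  0.1373]), [(25, 0.26), (25, 0.24), (25, 0.15), (25, 0.21)])
(array([ 0.5845, -0.017 , -0.0593,  0.1413]), [(25, 0.3), (25, 0.27), (25, 0.24), (25, 0.34)])
(array([ 0.5808, -0.0204, -0.0544,  0.1453]), [(25, 0.42), (25, 0.39), (25, 0.32), (25, 0.56)])
```

Request:
{"op": "jog_arm", "data": {"plan": [[[0.05, 0, -0.1], 0], [[0, 0, 0], 0], [[0, 0, 0], 0], [[0, 0, 0], 0], [[0, 0, 0], 0], [[0, 0, 0], 0], [[0, 0, 0], 0], [[0, 0, 0], 0]]}}

```text
clock: 23.05
tcp_pos: [0.5862, -0.0155, 0.2247]
orientation: [-0.106, -3.14, -0.0]
contact_force: [0.3, -0.7, -3.6]
grip_width: 0.0424
```

```bash
python3 - <<'E'
from h import *
o=get_obs(); print(o["tcp_pos"],toolyaw(),o["contact_force"],o["grip_width"],np.abs(o["qvel"]).max(),R.from_rotvec(o["orientation"]).as_matrix()[:,2])
im=np.ascontiguousarray(grab_frame("side")[:,:,::-1]); cv2.imwrite("pics/s9.png",im)
s=cv2.convertScaleAbs(im,alpha=1.4)
a=crop(s,295,220,80,75,5,400,600); b=a.copy()
p=[.5849,-.0171]
def draw(o,z,yaw,hx,hy,col,close=True):
    m=R.from_rotvec([0,0,yaw]).apply([(hx,hy,0),(hx,-hy,0),(-hx,-hy,0),(-hx,hy,0)])+[*p,z]
    q=((proj("side",m)-[295,220]+.5)*5-.5).astype(int); cv2.polylines(o,[q],True,col,1) if close else [cv2.circle(o,tuple(map(int,k)),4,col,1) for k in q]
draw(b,.13,-.0685,.052,.04,(0,255,0)); draw(b,.140,-.0685,.052,.04,(0,0,255)); draw(b,.148,-.0685,.052,.04,(0,255,255)); draw(b,.148,-.0685,.04,.028,(255,0,255),False)
b[380:600]=cv2.resize(s,(400,300))[60:280]
cv2.imwrite("pics/c9.png",np.hstack([a,b]))
E
```

```text
[ 0.5862 -0.0155  0.2247] -0.06775667626629311 [ 0.3286 -0.74   -3.5839] 0.042424568233898 0.0013461126281214266 [-0.  0. -1.]
```

View pics/c9.png

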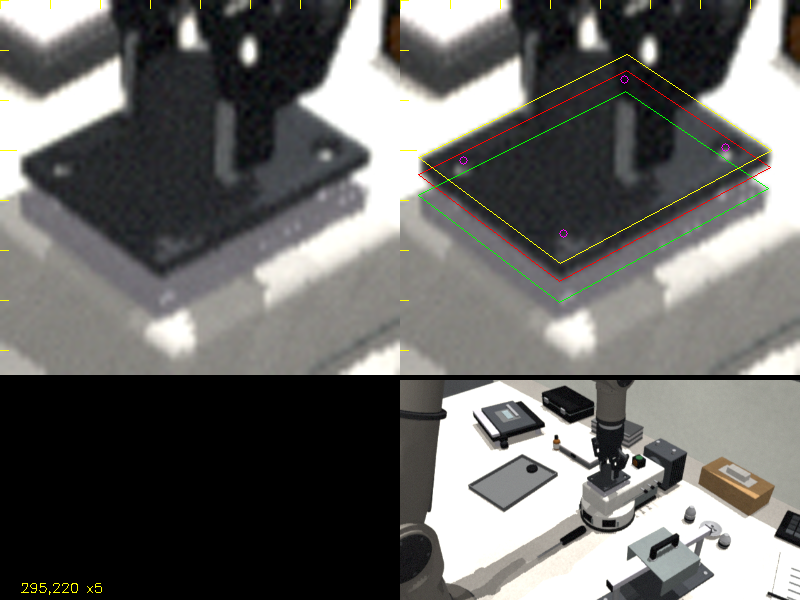

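The overlay matches. The flange plate and its holes sit on the target outline about 1 cm above the seat, and the guard is still on the rail. Handing in.

```bash
python3 -c "
from bench import *
print(hand_in())"
```

```text
the job is handed in; nothing more can be done
None
```

I hung the guard level astride the rail and let go of it. I then gripped the flange by its neck, and the gripper is holding it over the port. I handed the job in at about 23 s of the 62 s allowed.

**Last checks**
- **Height:** the flange underside is about 10 mm above the seat, worked out from the arm's position.
- **Level and still:** the tool points straight down, and joint speeds were about 0.001 rad/s.
- **No contact with the head:** the wrist force was about 3.6 N, which is just the flange's weight.
- **Hole alignment:** the arm position and the side camera both put the flange within about 1 mm of the port's middle. The turn error is within about 0.01 rad.
- **Rest of the bench:** in the last side picture the guard is still on the rail and nothing else looks moved.

**Checks that disagreed or could not be made**
- **Side-camera height:** before the final 1 mm lowering, a free fit for height put the underside at about 131 mm instead of 141 mm. It also shifted the flange sideways by 8–10 mm, so I went with the arm's height. At that height the side camera's position agreed with the arm's.
- **Top camera:** the arm blocked its view of the flange at the end, so it could not confirm the hole alignment.

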